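# Close and sort the touch-up paint tins by weight

## Task

Tidy up the paint tins standing on the bench: press every lid fully home before you lift its tin, then feel each tin's weight in the hand. Stand the tins that still hold paint (over 250 g) upright in the blue stock tray and the used-up ones (under 250 g) upright in the red scrap tray; set them down rather than drop them, and leave the screwdriver, grinding disc and jar where they are.

Things in the scene. Friction and masses are not known exactly. Their poses are not given: they have to be found in the camera images.
- tin_a: small steel paint tin with a band of yellow: an upright cylinder 62 mm in diameter, rim 80 mm above its base, with a press-in lid on top. Origin: centre of its underside; z up when it stands. With what is left inside it weighs anything from 110 to 420 g, which cannot be seen. May be absent (None).
- tin_a_lid (a joint): how far the round lid of tin_a has been pushed down (m): 0 = lip 7 mm above the tin's rim, 0.007 = fully home, lip resting on the rim. The lid slides straight down only; it is a tight fit (7 to 11 N to move it, no spring: it stays where it is pushed) and comes to a hard stop when home. Lip 57 mm in diameter, 3 mm thick: the lid's top is 90 mm above the tin's base at 0, 83 mm when home.
- tin_b: small steel paint tin with a band of blue: an upright cylinder 62 mm in diameter, rim 80 mm above its base, with a press-in lid on top. Origin: centre of its underside; z up when it stands. With what is left inside it weighs anything from 110 to 420 g, which cannot be seen. May be absent (None).
- tin_b_lid (a joint): how far the round lid of tin_b has been pushed down (m): 0 = lip 7 mm above the tin's rim, 0.007 = fully home, lip resting on the rim. The lid slides straight down only; it is a tight fit (7 to 11 N to move it, no spring: it stays where it is pushed) and comes to a hard stop when home. Lip 57 mm in diameter, 3 mm thick: the lid's top is 90 mm above the tin's base at 0, 83 mm when home.
- tin_c: small steel paint tin with a band of green: an upright cylinder 62 mm in diameter, rim 80 mm above its base, with a press-in lid on top. Origin: centre of its underside; z up when it stands. With what is left inside it weighs anything from 110 to 420 g, which cannot be seen. May be absent (None).
- tin_c_lid (a joint): how far the round lid of tin_c has been pushed down (m): 0 = lip 7 mm above the tin's rim, 0.007 = fully home, lip resting on the rim. The lid slides straight down only; it is a tight fit (7 to 11 N to move it, no spring: it stays where it is pushed) and comes to a hard stop when home. Lip 57 mm in diameter, 3 mm thick: the lid's top is 90 mm above the tin's base at 0, 83 mm when home.
- tin_d: small steel paint tin with a band of orange: an upright cylinder 62 mm in diameter, rim 80 mm above its base, with a press-in lid on top. Origin: centre of its underside; z up when it stands. With what is left inside it weighs anything from 110 to 420 g, which cannot be seen. May be absent (None).
- tin_d_lid (a joint): how far the round lid of tin_d has been pushed down (m): 0 = lip 7 mm above the tin's rim, 0.007 = fully home, lip resting on the rim. The lid slides straight down only; it is a tight fit (7 to 11 N to move it, no spring: it stays where it is pushed) and comes to a hard stop when home. Lip 57 mm in diameter, 3 mm thick: the lid's top is 90 mm above the tin's base at 0, 83 mm when home.
- tin_e: small steel paint tin with a band of grey: an upright cylinder 62 mm in diameter, rim 80 mm above its base, with a press-in lid on top. Origin: centre of its underside; z up when it stands. With what is left inside it weighs anything from 110 to 420 g, which cannot be seen. May be absent (None).
- tin_e_lid (a joint): how far the round lid of tin_e has been pushed down (m): 0 = lip 7 mm above the tin's rim, 0.007 = fully home, lip resting on the rim. The lid slides straight down only; it is a tight fit (7 to 11 N to move it, no spring: it stays where it is pushed) and comes to a hard stop when home. Lip 57 mm in diameter, 3 mm thick: the lid's top is 90 mm above the tin's base at 0, 83 mm when home.
- stock: the stock tray: blue painted steel open tray, 235 (x) by 190 (y) mm outside, 35 mm high, 5 mm walls and floor; fixed to the bench. Origin: centre of its underside; its x axis runs along its longer side. Room for six tins in three rows (x) of two.
- scrap: the scrap tray: red painted steel open tray, 235 (x) by 190 (y) mm outside, 35 mm high, 5 mm walls and floor; fixed to the bench. Origin: centre of its underside; its x axis runs along its longer side. Room for six tins in three rows (x) of two.
- screwdriver: bystander: screwdriver with a green handle, 220 mm long, 28 mm thick, lying on the bench along its x axis; origin under the front end of the handle
- disc: bystander: black grinding disc, 115 mm across, 6 mm thick, lying flat; origin at its centre
- jar: bystander: glass jar with a black cap, 70 mm across, 100 mm tall, standing; origin at the centre of its underside
Things that resemble listed ones, but are neither listed nor needed, are in the scene too. Leave any pink or purple look-alike of the tin_b alone.

How it is judged:
At the end, for the whole second after the job is handed in: Every tin present has its lid home (within 1.5 mm), stands upright (within 0.15 rad) and still on the floor of a tray: tins over 300 g in the blue stock tray, tins under 200 g in the red scrap tray; one between 200 and 300 g may stand in either (value of joint each of tin_a_lid, tin_b_lid, tin_c_lid, tin_d_lid, tin_e_lid above 0.0055 m and angle between each of tin_a, tin_b, tin_c, tin_d, tin_e's own z axis and vertical below 0.15 rad and linear speed of each of tin_a, tin_b, tin_c, tin_d, tin_e below 0.02 m/s and ((x of tin_a in the frame of stock between -0.1125 and 0.1125 m and y of tin_a in the frame of stock between -0.09 and 0.09 m and z of tin_a in the frame of stock between 0 and 0.012 m and contact force between tin_a and stock above 1.96 N) or (x of tin_a in the frame of scrap between -0.1125 and 0.1125 m and y of tin_a in the frame of scrap between -0.09 and 0.09 m and z of tin_a in the frame of scrap between 0 and 0.012 m and contact force between tin_a and scrap below 2.94 N)) and ((x of tin_b in the frame of stock between -0.1125 and 0.1125 m and y of tin_b in the frame of stock between -0.09 and 0.09 m and z of tin_b in the frame of stock between 0 and 0.012 m and contact force between tin_b and stock above 1.96 N) or (x of tin_b in the frame of scrap between -0.1125 and 0.1125 m and y of tin_b in the frame of scrap between -0.09 and 0.09 m and z of tin_b in the frame of scrap between 0 and 0.012 m and contact force between tin_b and scrap below 2.94 N)) and ((x of tin_c in the frame of stock between -0.1125 and 0.1125 m and y of tin_c in the frame of stock between -0.09 and 0.09 m and z of tin_c in the frame of stock between 0 and 0.012 m and contact force between tin_c and stock above 1.96 N) or (x of tin_c in the frame of scrap between -0.1125 and 0.1125 m and y of tin_c in the frame of scrap between -0.09 and 0.09 m and z of tin_c in the frame of scrap between 0 and 0.012 m and contact force between tin_c and scrap below 2.94 N)) and ((x of tin_d in the frame of stock between -0.1125 and 0.1125 m and y of tin_d in the frame of stock between -0.09 and 0.09 m and z of tin_d in the frame of stock between 0 and 0.012 m and contact force between tin_d and stock above 1.96 N) or (x of tin_d in the frame of scrap between -0.1125 and 0.1125 m and y of tin_d in the frame of scrap between -0.09 and 0.09 m and z of tin_d in the frame of scrap between 0 and 0.012 m and contact force between tin_d and scrap below 2.94 N)) and ((x of tin_e in the frame of stock between -0.1125 and 0.1125 m and y of tin_e in the frame of stock between -0.09 and 0.09 m and z of tin_e in the frame of stock between 0 and 0.012 m and contact force between tin_e and stock above 1.96 N) or (x of tin_e in the frame of scrap between -0.1125 and 0.1125 m and y of tin_e in the frame of scrap between -0.09 and 0.09 m and z of tin_e in the frame of scrap between 0 and 0.012 m and contact force between tin_e and scrap below 2.94 N))); the robot touches nothing.
It fails at once if a tin lifted more than 30 mm while its lid is not home (within 1.5 mm) ((height (world z) of tin_a above 0.03 m and value of joint tin_a_lid below 0.0055 m) or (height (world z) of tin_b above 0.03 m and value of joint tin_b_lid below 0.0055 m) or (height (world z) of tin_c above 0.03 m and value of joint tin_c_lid below 0.0055 m) or (height (world z) of tin_d above 0.03 m and value of joint tin_d_lid below 0.0055 m) or (height (world z) of tin_e above 0.03 m and value of joint tin_e_lid below 0.0055 m)).
It fails at once if a tin dropped: falling out of the hand from more than about 50 mm ((height (world z) of tin_a above 0.03 m and linear speed of tin_a above 0.7 m/s and contact force between the fingers and tin_a below 0.1 N) or (height (world z) of tin_b above 0.03 m and linear speed of tin_b above 0.7 m/s and contact force between the fingers and tin_b below 0.1 N) or (height (world z) of tin_c above 0.03 m and linear speed of tin_c above 0.7 m/s and contact force between the fingers and tin_c below 0.1 N) or (height (world z) of tin_d above 0.03 m and linear speed of tin_d above 0.7 m/s and contact force between the fingers and tin_d below 0.1 N) or (height (world z) of tin_e above 0.03 m and linear speed of tin_e above 0.7 m/s and contact force between the fingers and tin_e below 0.1 N)).
It fails at once if the screwdriver, disc or jar moved more than 25 mm (distance of any of screwdriver, disc, jar from where it was at the start of the episode above 0.025 m).
Of tin_a, tin_b, tin_c, tin_d, tin_e only 3 to 5 are there at a start; the rules pass over those that are not, and their reading is None.
At some moment in a run one of tin_a, tin_b, tin_c, tin_d, tin_e may be knocked a few centimetres aside while the robot is not near it.
It also fails if it takes over 210 s, if anything falls off the work surface, if the arm or the gripper's body presses on something with over 40 N, if the wrist force passes 120 N, or if a joint passes its speed limit or range.

## Robot

A 6-joint arm with a two-finger parallel gripper is mounted at the origin on the work surface. World frame = base frame: x ahead of the robot, y to its left, z up, the work surface at z = 0. Lengths are in m, angles in rad, forces in N, time in s.
With the tool pointing down it reaches from about 0.3 to 0.775 m from the base axis. Payload 14.6 kg.
Tool frame: the origin (TCP) lies midway between the tips of the shut fingers; the grasp point (between the pads) lies 19 mm behind it (manip.grip_depth is the distance from the TCP to the grasp point, in m); z points along the fingers, y is the line along which they close (so a half turn about z gives the same grasp; the last joint's range is limited). The gripper opens to 94 mm and grips with 3 to 60 N. Pads are 16 mm wide; open, the fingers measure 119 mm over their backs; the gripper's body (75 mm by 177 mm) begins 78 mm behind the grasp point.
Start: joints at [-1.318, 0.3, 1.521, -0, 1.321, -0.067], TCP at [0.173, -0.522, 0.172] pointing down, gripper open.
Joint ranges: [-3.03, 3.03], [-0.79, 2.21], [0.23, 2.52], [-1.04, 4.18], [0, 3.07], [-2.55, 2.55]. Speed limits (rad/s): [2.22, 2.22, 2.57, 3.14, 3.14, 3.14].

## Interface

Orientations are given as a unit quaternion [w, x, y, z].
In Python, from bench import manip gives the robot as it stands.
- The arm moves only by the tool servo_tool, never from a script. Its argument "commands" is a list of rows, each a list of 3 entries, a list of its own where there are three numbers: the opening, from 0 (shut) to 1 (fully open), then the shift along the tool's x, y, z in mm, then the turn about the tool's z in rad. In form: [[fingers, [dx, dy, dz], roll], ...]. A call has 1 to 12 rows; each row is the pose to reach, as a shift and turn from the pose commanded when the call began, along the tool's axes at that moment; what a row does not reach only later rows make up. A row lasts 1/8 s, in which the tool goes at most 62.5 mm and 10.7 degrees, less where a joint would pass 70% of its speed; a pose out of reach is approached as far as the arm can. A call with a gripper value outside its range is refused whole. The fingers move at their own pace and stop on an object; "newtons" is the grip in N (left out, the last holds). Time passes only in rows, so rows that repeat a pose let the fingers close. It gives the time, the measured TCP pose, the force, the opening and the grip force at its end, in the units of the state.
- manip.get_obs(): the state, without advancing time (a new reading comes with each control period).
- manip.get_image(name): name is "scene" or "top"; returns a dict with "color" (384x512x3 uint8, blue, green, red), "z_map" (384x512 float32, m along the optical axis (not along the pixel's ray), 0 where there is no reading), "K" (3x3 intrinsics, pixels), "D" ([k1, k2, p1, p2, k3] as OpenCV has them; the pictures are not rectified), "origin" and "rotation" of the camera in the world. Camera axes: x right, y down, z forward; pixel columns grow to the right and rows downward; lengths in m; the calibration is good to about 2 mm. A picture is of the moment at which its call begins.
- manip.sign_off(): hands the job in; it is judged then, once.
The state is a dict: "time": time; "joint_pos": joint angles; "qvel": joint speeds; "effort": joint torques, N m; "tcp_pos": TCP position; "orientation": TCP orientation; "force": force on the tool from outside, world axes, zero at the start; "wrist_torque": the same for the moment, N m; "gripper_width": finger opening in m; "finger_force": force on a finger pad.
Only numpy, scipy, OpenCV 4.12 (cv2) and the standard library are available. Lean on these libraries where they do the work, as an engineer would, in place of code of your own. Each camera call takes 0.05 s, during which the arm holds its last target. There are 200 camera calls.

## Working session

There is one attempt and no reset: what is moved stays moved. The work goes in short steps, Python scripts to look and compute and a tool call to move; the robot and the scene stay as the last step left them, time stands still between calls to the robot, and variables do not carry over. Pictures are saved under pics/ and viewed, at most 14 in all, crops included, and the job is handed in when it is done.

Besides the shell and the picture viewer there is one more tool, called after "Emit:" as name(argument=value, ...), one argument or row to a line, values as JSON. servo_tool: Moves the arm, as the interface text tells. Its arguments: {"type":"object","properties":{"commands":{"type":"array","items":{"type":"array"}},"newtons":{"type":"number"}},"required":["commands"]}

```bash
mkdir -p pics
cat > h.py <<'E'
import numpy as np, cv2
from bench import manip
from scipy.spatial.transform import Rotation as R
def world(im):
    h,w=im["z_map"].shape
    u,v=np.meshgrid(np.arange(w),np.arange(h))
    p=cv2.undistortPoints(np.stack([u,v],-1).reshape(-1,1,2).astype(float),np.array(im["K"]),np.array(im["D"])).reshape(h,w,2)
    d=np.dstack([p,np.ones((h,w))])
    P=(d*im["z_map"][...,None])@np.array(im["rotation"]).T+np.array(im["origin"])
    P[im["z_map"]==0]=np.nan
    return P,d@np.array(im["rotation"]).T
E
python3 - <<'E'
from h import *
ims=[manip.get_image(n) for n in("scene","top")]
for n,i in zip(("scene","top"),ims):
    cv2.imwrite(f"pics/{n}0.png",cv2.resize(i["color"],(800,600))); print(n,i["origin"],np.array(i["rotation"]).round(3).tolist(),i["K"])
o=manip.get_obs(); print(o); print(manip.grip_depth)
np.save("top0.npy",ims[1],allow_pickle=True);np.save("scene0.npy",ims[0],allow_pickle=True)
E
```

```text
scene [1.29050617 0.41445483 0.99584494] [-0.157, 0.46, 0.821, -0.3] [[441.29512862   0.         256.53489683]
 [  0.         441.29512862 189.69362957]
 [  0.           0.           1.        ]]
top [ 0.54195289 -0.0129682   1.17406291] [0.041, -0.698, 0.715, -0.023] [[495.74245005   0.         257.90349287]
 [  0.         495.74245005 190.60199353]
 [  0.           0.           1.        ]]
{'time': 0.1, 'joint_pos': array([-1.31762895e+00,  3.00390181e-01,  1.52150009e+00,  9.87085546e-06,
        1.32067854e+00, -6.66240216e-02]), 'qvel': array([-0.00013626, -0.00107476, -0.00030202,  0.00015036,  0.00019408,
       -0.00091017]), 'effort': array([ 1.45863974e-03, -5.32645297e+01, -3.53284049e+01,  7.09672272e-02,
        2.34700588e-02, -7.07731533e-05]), 'tcp_pos': array([ 0.17282622, -0.52187265,  0.17126499]), 'orientation': array([-4.86405082e-04,  9.87243972e-01,  1.59214011e-01, -4.06977091e-05]), 'force': array([-0.21201992,  0.0621653 ,  0.06735653]), 'wrist_torque': array([ 0.01469887, -0.01036642,  0.04433505]), 'finger_force': 0.0, 'gripper_width': 0.09391654287449384}
0.0188
```

```bash
python3 - <<'E'
s=open('h.py').read()
s=s.replace('np.array(im["rotation"]).T','Rm.T').replace('    h,w=im','    q=np.array(im["rotation"]); Rm=R.from_quat(q[[1,2,3,0]]).as_matrix()\n    h,w=im',1)
open('h.py','w').write(s)
E
python3 - <<'E'
from h import *
im=np.load("top0.npy",allow_pickle=True).item();P,_=world(im);hsv=cv2.cvtColor(im["color"],cv2.COLOR_BGR2HSV)
print(np.nanmedian(P[...,2]))
for lo,hi in((.076,.115),(.025,.045)):
    m=((P[...,2]>lo)&(P[...,2]<hi)).astype(np.uint8)
    n,l,st,c=cv2.connectedComponentsWithStats(m)
    for k in range(1,n):
        if st[k,4]<60: continue
        q=P[l==k]; print(lo,c[k].round(),st[k,4],"mid",((np.nanpercentile(q,1,0)+np.nanpercentile(q,99,0))/2).round(4),"ext",np.ptp(q,0).round(3),"zmed",np.median(q[:,2]).round(4),hsv[l==k].mean(0).round())
E
```

```text
-0.0007096685067833342
0.076 [246.  98.] 612 mid [0.8513 0.0348 0.0855] ext [0.065 0.062 0.019] zmed 0.0891 [154.  63. 204.]
0.076 [169. 122.] 609 mid [0.8031 0.2092 0.0856] ext [0.063 0.063 0.019] zmed 0.089 [134. 118. 174.]
0.076 [132. 170.] 657 mid [0.6925 0.2909 0.0902] ext [0.061 0.063 0.029] zmed 0.0991 [102.  29.  41.]
0.076 [257. 184.] 623 mid [0.6563 0.0136 0.0838] ext [0.063 0.06  0.016] zmed 0.0858 [104. 120. 180.]
0.076 [304. 226.] 654 mid [ 0.5601 -0.0872  0.0846] ext [0.062 0.062 0.018] zmed 0.0873 [ 56. 112. 184.]
0.076 [306. 273.] 667 mid [ 0.4583 -0.0874  0.0853] ext [0.061 0.062 0.019] zmed 0.0889 [154.  61. 208.]
0.076 [240. 283.] 664 mid [0.4408 0.0557 0.0836] ext [0.063 0.062 0.019] zmed 0.0852 [ 78. 103. 164.]
0.025 [180. 133.] 62 mid [0.7923 0.2023 0.035 ] ext [0.044 0.05  0.02 ] zmed 0.0362 [140. 138.  64.]
0.025 [279. 139.] 167 mid [ 0.7679 -0.0382  0.0279] ext [0.027 0.066 0.008] zmed 0.0271 [ 66. 191. 168.]
0.025 [257. 143.] 87 mid [0.7578 0.0132 0.0302] ext [0.026 0.031 0.011] zmed 0.0274 [ 65. 182. 164.]
0.025 [149. 178.] 70 mid [0.6871 0.2763 0.035 ] ext [0.058 0.042 0.019] zmed 0.036 [ 16. 102.  95.]
0.025 [135. 263.] 1571 mid [0.4897 0.2968 0.0332] ext [0.247 0.207 0.018] zmed 0.0346 [  4. 221. 121.]
0.025 [395. 278.] 1614 mid [ 0.4425 -0.291   0.0335] ext [0.252 0.208 0.019] zmed 0.0353 [111. 191. 131.]
```

View pics/top0.png

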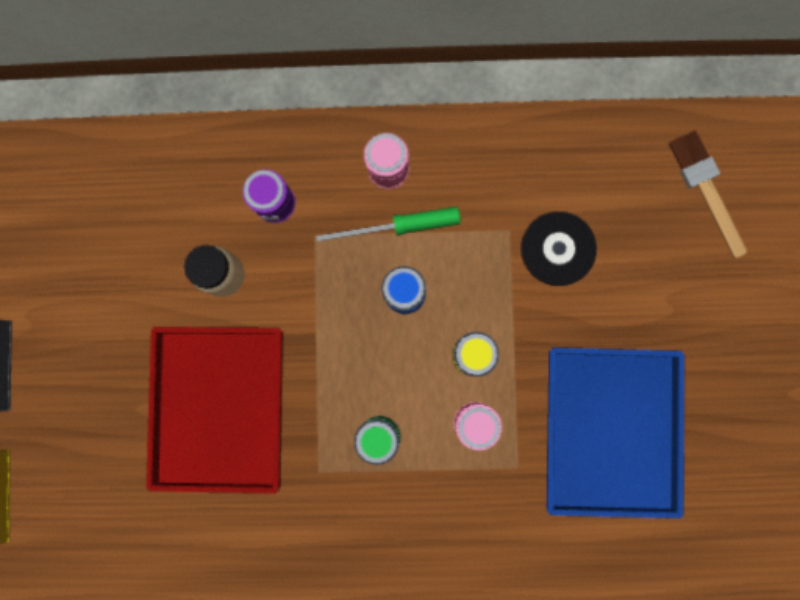

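View pics/scene0.png

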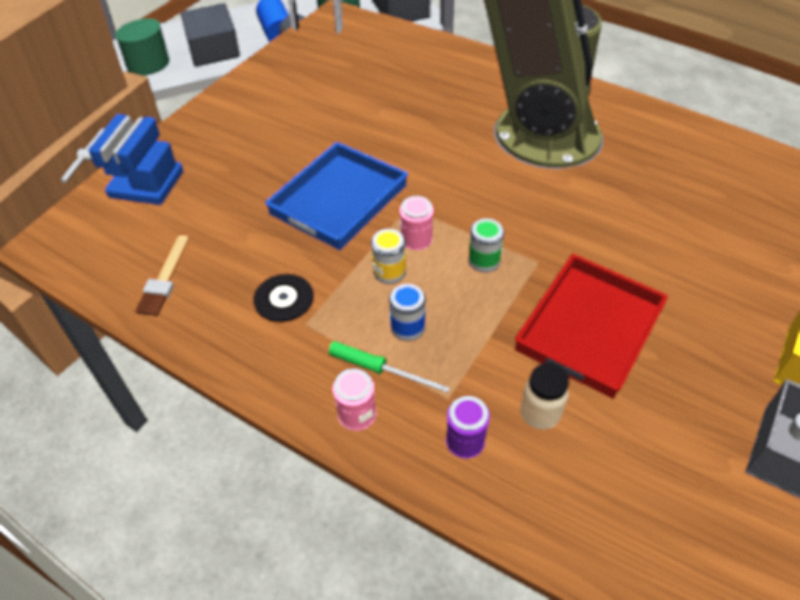

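Top view: tins present are blue (403,288), yellow (476,354) and green (377,441). The pink and purple ones are look-alikes. The red tray is at (215,410) and the blue tray at (615,432). The scene view agrees: blue (407,310), yellow (389,255), green (486,243). tin_d and tin_e are absent.

```bash
cat >> h.py <<'E'
HUE={"a":(24,34),"b":(104,116),"c":(60,78)}
def lids(ims):
    """lid centres triangulated from the two views (colour blob, high z only)"""
    out={}
    for n,(lo,hi) in HUE.items():
        rays=[]
        for im in ims:
            P,d=world(im); hsv=cv2.cvtColor(im["color"],cv2.COLOR_BGR2HSV)
            m=cv2.inRange(hsv,(lo,110,110),(hi,255,255))&((P[...,2]>.078)&(P[...,2]<.2)).astype(np.uint8)*255
            k,l,st,c=cv2.connectedComponentsWithStats(m)
            if k<2: continue
            j=1+st[1:,4].argmax(); cc=c[j]
            dd=cv2.remap(d.astype(np.float32),np.float32([[cc[0]]]),np.float32([[cc[1]]]),cv2.INTER_LINEAR)[0,0]
            rays.append((np.array(im["origin"]),dd/np.linalg.norm(dd),np.nanmedian(P[l==j],0),st[j,4]))
        if len(rays)==2:
            A=sum(np.eye(3)-np.outer(d,d) for o,d,_,_ in rays); b=sum((np.eye(3)-np.outer(d,d))@o for o,d,_,_ in rays)
            out[n]=np.linalg.solve(A,b)
            print(n,"tri",out[n].round(4),*["depth %s n%d"%(r[2].round(4),r[3]) for r in rays])
        else: print(n,[ (r[2].round(4),r[3]) for r in rays])
    return out
def plan(*tg):
    """(x,y,z,yaw of tool x) -> shift mm in tool axes, roll"""
    o=manip.get_obs(); q=o["orientation"]; Rm=R.from_quat(q[[1,2,3,0]]).as_matrix()
    yaw=np.arctan2(Rm[1,0],Rm[0,0]); print("t",o["time"],"tcp",o["tcp_pos"].round(4),"yaw",yaw.round(3),"tilt",Rm[2].round(3),"F",o["force"].round(2),"j",o["joint_pos"].round(2))
    for t in tg: print(t,((np.array(t[:3])-o["tcp_pos"])@Rm*1000).round(1),"roll",round(-(t[3]-yaw),3))
E
python3 - <<'E'
from h import *
ims=[np.load(f"{n}0.npy",allow_pickle=True).item() for n in("scene","top")]
lids(ims)
for im in ims:
    P,_=world(im); hsv=cv2.cvtColor(im["color"],cv2.COLOR_BGR2HSV)
    for n,c,(lo,hi) in(("stock",(.4425,-.291),(100,125)),("scrap",(.49,.297),(0,8))):
        m=(abs(P[...,0]-c[0])<.17)&(abs(P[...,1]-c[1])<.14)&(hsv[...,0]>=lo)&(hsv[...,0]<=hi)&(hsv[...,1]>130)
        q=P[m]; rim=q[(q[:,2]>.031)&(q[:,2]<.039)]; fl=q[q[:,2]<.012]
        r=cv2.minAreaRect(rim[:,:2].astype(np.float32)*1000); print(n,np.round(r[0],1),np.round(r[1],1),round(r[2],1),"rim z",np.median(rim[:,2]).round(4),"floor",np.median(fl[:,2]).round(4))
plan((.656,.014,.13,0))
E
```

```text
a tri [ 0.5605 -0.088   0.0875] depth [ 0.5615 -0.0876  0.0896] n109 depth [ 0.5605 -0.0879  0.088 ] n314
b tri [ 0.7607 -0.097   0.464 ] depth [ 0.6183 -0.6515  0.0943] n287 depth [0.656  0.0121 0.0867] n306
c tri [0.441  0.0554 0.0866] depth [0.4422 0.0565 0.0883] n104 depth [0.4405 0.0558 0.0858] n315
stock [ 446.4 -288.6] [197.2 241.1] 87.3 rim z 0.0359 floor 0.0062
scrap [490.4 298.6] [198.9 247.9] 88.6 rim z 0.0365 floor 0.0063
stock [ 442.2 -290.7] [197.3 240.9] 86.9 rim z 0.0355 floor 0.0046
scrap [488.  297.2] [199.2 244.4] 87.7 rim z 0.0349 floor 0.004
t 0.1 tcp [ 0.1728 -0.5219  0.1713] yaw 0.32 tilt [ 0.    -0.001 -1.   ] F [-0.21  0.06  0.07] j [-1.32  0.3   1.52  0.    1.32 -0.07]
(0.656, 0.014, 0.13, 0) [ 627.1 -356.8   41.7] roll 0.32
```

```bash
python3 - <<'E'
s=open('h.py').read()
s=s.replace("(P[...,2]<.2))","(P[...,2]<.2)&(P[...,0]<.78)&(P[...,0]>.3)&(abs(P[...,1])<.42))")
open('h.py','w').write(s)
E
python3 -c "
from h import *
lids([np.load(f'{n}0.npy',allow_pickle=True).item() for n in('scene','top')])"
```

```text
a tri [ 0.5605 -0.088   0.0875] depth [ 0.5615 -0.0876  0.0896] n109 depth [ 0.5605 -0.0879  0.088 ] n314
b tri [0.6564 0.0123 0.0867] depth [0.6582 0.0131 0.0884] n145 depth [0.656  0.0121 0.0867] n306
c tri [0.441  0.0554 0.0866] depth [0.4422 0.0565 0.0883] n104 depth [0.4405 0.0558 0.0858] n315
```

Emit:
servo_tool(
  commands=[
    [0,[627,-356,0],0.32],
    [0,[627,-356,0],0.32],
    [0,[627,-356,0],0.32],
    [0,[627,-356,0],0.32],
    [0,[627,-356,0],0.32],
    [0,[627,-356,0],0.32],
    [0,[627,-356,0],0.32],
    [0,[627,-356,0],0.32],
    [0,[627,-356,0],0.32],
    [0,[627,-356,0],0.32],
    [0,[627,-356,0],0.32],
    [0,[627,-356,0],0.32],
  ],
  newtons=25,
)

```text
time: 1.6
tcp_pos: [0.6572, 0.0155, 0.1708]
orientation: [-0.0, 1.0, 0.001, -0.001]
force: [-1.2, -0.2, -1.0]
gripper_width: 0.0006
finger_force: 0.0
```

Emit:
servo_tool(
  commands=[
    [0,[-1,3,40],0],
    [0,[-1,3,70],0],
    [0,[-1,3,76],0],
    [0,[-1,3,78],0],
    [0,[-1,3,80],0],
    [0,[-1,3,82],0],
    [0,[-1,3,83],0],
    [0,[-1,3,83],0],
  ],
)

```text
time: 2.6
tcp_pos: [0.6552, 0.0099, 0.0888]
orientation: [-0.0, 1.0, -0.0, 0.0]
force: [-0.9, -0.1, -0.4]
gripper_width: 0.0002
finger_force: 0.0
```

Emit:
servo_tool(
  commands=[
    [0,[1,-2,2],0],
    [0,[1,-2,3],0],
    [0,[1,-2,4],0],
    [0,[1,-2,5],0],
    [0,[1,-2,5],0],
  ],
)

```text
time: 3.22
tcp_pos: [0.6561, 0.0119, 0.0836]
orientation: [-0.0, 1.0, -0.0, -0.0]
force: [-1.0, 0.2, 0.5]
gripper_width: 0.0004
finger_force: 0.0
```

Emit:
servo_tool(
  commands=[
    [0,[0,0,1],0],
    [0,[0,0,2],0],
    [0,[0,0,2],0],
  ],
)

```text
time: 3.6
tcp_pos: [0.6562, 0.0119, 0.0816]
orientation: [0.0, 1.0, -0.0, -0.0]
force: [0.3, 0.5, 0.4]
gripper_width: 0.0006
finger_force: 0.0
```

Run:
```python
from h import *
ims=[manip.get_image(n) for n in("scene","top")]
lids(ims)
cv2.imwrite("pics/s1.png",cv2.resize(ims[0]["color"][120:280,180:380],(800,640))[:600])
```

```text
a tri [ 0.5629 -0.0916  0.0985] depth [ 0.559  -0.1023  0.0893] n13 depth [ 0.5605 -0.088   0.0879] n314
b tri [0.6408 0.0104 0.0691] depth [0.6575 0.0136 0.0887] n143 depth [0.636  0.0159 0.0838] n2
c [(array([0.443 , 0.0562, 0.0882]), np.int32(102))]
```

View pics/s1.png

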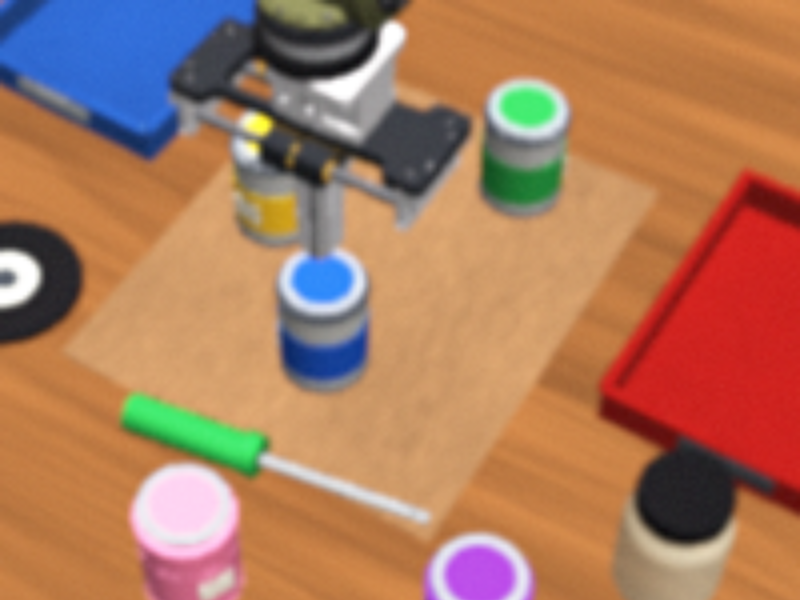

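Run:
```python
from h import *
im=manip.get_image("scene");P,_=world(im)
for r in range(166,200,2): print(r,[tuple((P[r,c]*1000).round().tolist()) for c in (256,260,264)])
plan()
```

```text
166 [(667.0, 8.0, 186.0), (691.0, 35.0, 224.0), (658.0, 26.0, 188.0)]
168 [(666.0, 7.0, 177.0), (665.0, 18.0, 183.0), (655.0, 24.0, 177.0)]
170 [(665.0, 6.0, 168.0), (667.0, 19.0, 178.0), (655.0, 24.0, 169.0)]
172 [(667.0, 7.0, 163.0), (666.0, 19.0, 169.0), (656.0, 24.0, 162.0)]
174 [(666.0, 7.0, 155.0), (666.0, 18.0, 161.0), (657.0, 25.0, 157.0)]
176 [(666.0, 6.0, 147.0), (665.0, 18.0, 153.0), (656.0, 24.0, 147.0)]
178 [(665.0, 6.0, 138.0), (666.0, 18.0, 146.0), (658.0, 25.0, 143.0)]
180 [(665.0, 5.0, 130.0), (668.0, 20.0, 142.0), (657.0, 25.0, 133.0)]
182 [(665.0, 5.0, 122.0), (668.0, 19.0, 133.0), (629.0, 8.0, 87.0)]
184 [(650.0, -5.0, 92.0), (667.0, 19.0, 124.0), (637.0, 12.0, 90.0)]
186 [(652.0, -4.0, 87.0), (647.0, 6.0, 87.0), (644.0, 16.0, 90.0)]
188 [(659.0, 1.0, 89.0), (655.0, 11.0, 91.0), (650.0, 20.0, 90.0)]
190 [(667.0, 6.0, 91.0), (663.0, 16.0, 93.0), (655.0, 24.0, 90.0)]
192 [(672.0, 9.0, 90.0), (666.0, 17.0, 88.0), (660.0, 26.0, 89.0)]
194 [(677.0, 12.0, 89.0), (671.0, 20.0, 88.0), (665.0, 30.0, 88.0)]
196 [(683.0, 16.0, 89.0), (677.0, 24.0, 88.0), (671.0, 33.0, 88.0)]
198 [(682.0, 15.0, 79.0), (681.0, 27.0, 86.0), (672.0, 34.0, 81.0)]
t 3.75 tcp [0.6562 0.0119 0.0818] yaw -0.0 tilt [ 0.  0. -1.] F [ 0.7  -0.24 -0.38] j [-0.04  0.61  1.28 -0.    1.25  1.53]
```

The image shows the shut fingertips at z≈0.12 while the TCP reads 0.082. I'll descend slowly and watch the force.

Emit:
servo_tool(
  commands=[
    [0,[0,0,4],0],
    [0,[0,0,8],0],
    [0,[0,0,12],0],
    [0,[0,0,16],0],
    [0,[0,0,20],0],
    [0,[0,0,20],0],
  ],
)

```text
time: 4.5
tcp_pos: [0.656, 0.012, 0.0613]
orientation: [-0.0, 1.0, -0.0, -0.0]
force: [-0.6, 0.5, -0.5]
gripper_width: 0.0003
finger_force: 0.0
```

Emit:
servo_tool(
  commands=[
    [0,[0,0,3],0],
    [0,[0,0,6],0],
    [0,[0,0,8],0],
    [0,[0,0,9],0],
    [0,[0,0,10],0],
    [0,[0,0,10],0],
  ],
)

```text
time: 5.25
tcp_pos: [0.6564, 0.0119, 0.0527]
orientation: [0.0, 1.0, -0.0, 0.0]
force: [-2.2, 0.1, 7.9]
gripper_width: 0.0004
finger_force: 3.7
```

Run:
```python
from h import *
im=manip.get_image("scene");P,_=world(im)
for r in range(176,200,2): print(r,[tuple((P[r,c]*1000).round().tolist()) for c in (256,260,264)])
cv2.imwrite("pics/s2.png",cv2.resize(im["color"][120:270,180:380],(800,600)))
```

```text
176 [(666.0, 7.0, 147.0), (665.0, 18.0, 152.0), (656.0, 24.0, 148.0)]
178 [(667.0, 7.0, 140.0), (668.0, 20.0, 149.0), (656.0, 24.0, 139.0)]
180 [(666.0, 6.0, 132.0), (667.0, 19.0, 140.0), (656.0, 24.0, 132.0)]
182 [(665.0, 5.0, 122.0), (667.0, 19.0, 132.0), (656.0, 24.0, 124.0)]
184 [(666.0, 6.0, 115.0), (666.0, 18.0, 122.0), (656.0, 24.0, 115.0)]
186 [(666.0, 6.0, 107.0), (669.0, 20.0, 118.0), (656.0, 24.0, 108.0)]
188 [(664.0, 4.0, 96.0), (666.0, 18.0, 106.0), (656.0, 24.0, 100.0)]
190 [(665.0, 5.0, 89.0), (668.0, 19.0, 101.0), (653.0, 22.0, 87.0)]
192 [(670.0, 8.0, 87.0), (665.0, 17.0, 88.0), (659.0, 26.0, 87.0)]
194 [(676.0, 11.0, 88.0), (671.0, 21.0, 88.0), (665.0, 29.0, 87.0)]
196 [(681.0, 14.0, 86.0), (675.0, 23.0, 86.0), (673.0, 34.0, 90.0)]
198 [(683.0, 16.0, 81.0), (682.0, 27.0, 87.0), (672.0, 34.0, 81.0)]
```

View pics/s2.png

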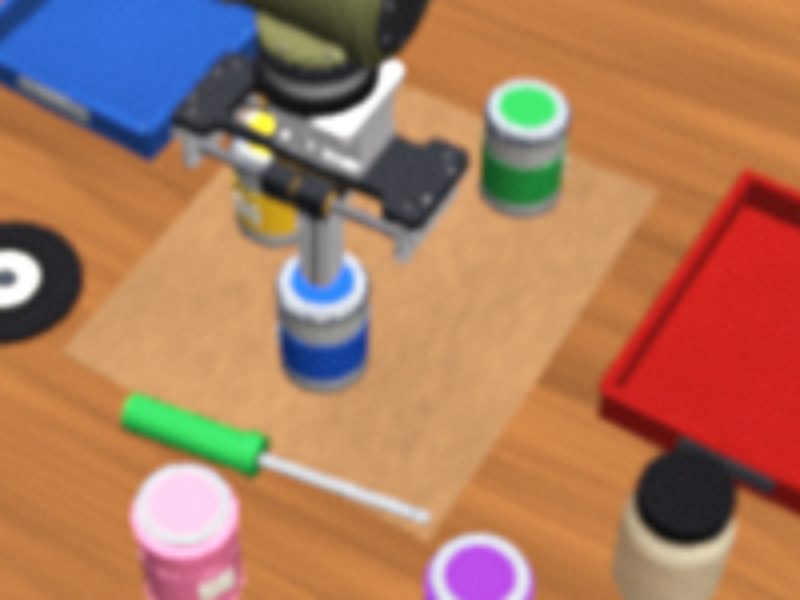

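Picture: the fingertips now rest on the blue lid at crop (322,285), with 8 N. The real tips sit about 35 mm above the reported TCP. Pushing on to the hard stop.

Emit:
servo_tool(
  commands=[
    [0,[0,0,1],0],
    [0,[0,0,2],0],
    [0,[0,0,2],0],
  ],
)

```text
time: 5.68
tcp_pos: [0.6564, 0.012, 0.0507]
orientation: [0.0, 1.0, -0.0, 0.0]
force: [-4.1, 1.0, 7.4]
gripper_width: 0.0004
finger_force: 3.9
```

Emit:
servo_tool(
  commands=[
    [0,[0,0,1],0],
    [0,[0,0,2],0],
    [0,[0,0,2],0],
  ],
)

```text
time: 6.05
tcp_pos: [0.6567, 0.0119, 0.0496]
orientation: [0.0, 1.0, -0.0, 0.001]
force: [-5.8, 0.4, 13.8]
gripper_width: 0.0007
finger_force: 6.8
```

Emit:
servo_tool(
  commands=[
    [0,[0,0,1],0],
    [0,[0,0,2],0],
    [0,[0,0,2],0],
  ],
)

```text
time: 6.42
tcp_pos: [0.6573, 0.0119, 0.0494]
orientation: [0.0, 1.0, -0.0, 0.002]
force: [-9.3, -0.9, 27.1]
gripper_width: 0.0004
finger_force: 13.4
```

Emit:
servo_tool(
  commands=[
    [0,[0,0,1],0],
    [0,[0,0,2],0],
    [0,[0,0,2],0],
  ],
)

```text
time: 6.8
tcp_pos: [0.6581, 0.0119, 0.0494]
orientation: [0.0, 1.0, -0.0, 0.003]
force: [-13.9, 0.4, 40.5]
gripper_width: 0.0004
finger_force: 20.0
```

Emit:
servo_tool(
  commands=[
    [0,[0,0,-5],0],
    [0,[0,0,-40],0],
    [1,[0,0,-65],0],
    [1,[0,0,-65],0],
    [1,[0,0,-65],0],
    [1,[0,0,-65],0],
    [1,[0,0,-65],0],
    [1,[0,0,-65],0],
  ],
)

```text
time: 7.8
tcp_pos: [0.6561, 0.0119, 0.1084]
orientation: [-0.0, 1.0, -0.0, -0.0]
force: [0.3, -0.3, 0.0]
gripper_width: 0.0571
finger_force: 0.0
```

Run:
```python
from h import *
im=manip.get_image("scene");P,_=world(im)
o=manip.get_obs();print(o["tcp_pos"],o["gripper_width"],o["force"])
t=o["tcp_pos"]
m=(abs(P[...,0]-t[0])<.03)&(abs(P[...,1]-t[1])<.075)&(P[...,2]>.1)&(P[...,2]<.3)
for s in(-1,1):
    q=P[m&(s*(P[...,1]-t[1])>.035)]; print(s,len(q),np.percentile(q,[2,50,98],axis=0).round(3).tolist())
cv2.imwrite("pics/s3.png",cv2.resize(im["color"][100:250,180:380],(800,600)))
```

```text
[0.65614157 0.01196099 0.10850329] 0.06092392705124989 [ 0.18754517 -0.19367958 -0.19656337]
-1 346 [[0.63, -0.062, 0.164], [0.666, -0.047, 0.276], [0.685, -0.023, 0.286]]
1 506 [[0.632, 0.048, 0.16], [0.664, 0.06, 0.283], [0.685, 0.086, 0.297]]
```

View pics/s3.png

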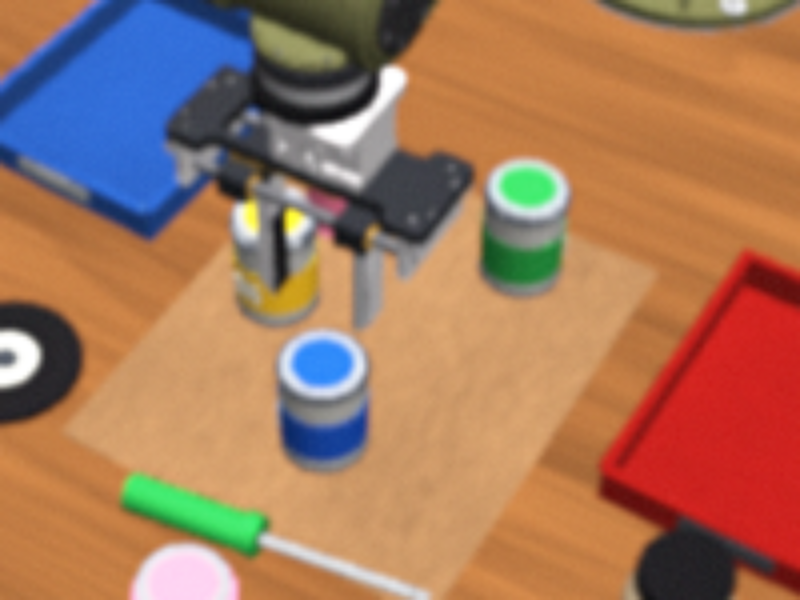

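The open fingers straddle the blue tin, and their tips are about 35 mm above the TCP reading, the same as when shut. The blue lid is flush.

Emit:
servo_tool(
  commands=[
    [1,[0,0,0],0],
    [1,[0,0,0],0],
    [1,[0,0,0],0],
    [1,[0,0,30],0],
    [1,[0,0,70],0],
    [1,[0,0,95],0],
    [1,[0,0,104],0],
    [1,[0,0,104],0],
    [0,[0,0,104],0],
    [0,[0,0,104],0],
    [0,[0,0,104],0],
    [0,[0,0,104],0],
  ],
  newtons=25,
)

```text
time: 9.35
tcp_pos: [0.6564, 0.012, 0.0051]
orientation: [-0.0, 1.0, -0.0, 0.0]
force: [0.1, 1.1, 2.2]
gripper_width: 0.0619
finger_force: 25.0
```

Emit:
servo_tool(
  commands=[
    [0,[0,0,0],0],
    [0,[0,0,0],0],
    [0,[0,0,0],0],
    [0,[0,0,0],0],
    [0,[0,0,0],0],
    [0,[0,0,0],0],
  ],
)

```text
time: 10.1
tcp_pos: [0.6564, 0.0121, 0.0051]
orientation: [-0.0, 1.0, -0.0, 0.0]
force: [-1.1, 1.5, 4.3]
gripper_width: 0.0614
finger_force: 25.0
```

Emit:
servo_tool(
  commands=[
    [0,[0,0,-10],0],
    [0,[0,0,-25],0],
    [0,[0,0,-50],0],
    [0,[0,0,-80],0],
    [0,[0,0,-110],0],
    [0,[0,0,-120],0],
    [0,[0,0,-120],0],
    [0,[0,0,-120],0],
    [0,[0,0,-120],0],
  ],
)

```text
time: 11.22
tcp_pos: [0.6558, 0.012, 0.1236]
orientation: [-0.0, 1.0, -0.0, -0.001]
force: [0.4, -0.0, -4.1]
gripper_width: 0.0619
finger_force: 25.0
```

```bash
cat >> h.py <<'E'
def weigh(n=12):
    f=[]
    for i in range(n):
        im=manip.get_image("scene"); f.append(manip.get_obs()["force"])
    f=np.array(f); print("F",f.mean(0).round(2),"sd",f.std(0).round(2),"mass g",-f[:,2].mean()/9.81*1000)
    return im
E
python3 - <<'E'
from h import *
im=weigh(); im2=manip.get_image("top"); lids([im,im2])
plan((.444,-.29,.13,0),(.489,.298,.13,0))
cv2.imwrite("pics/s4.png",cv2.resize(im["color"][60:260,140:407],(800,600)))
E
```

```text
F [-0.05  0.1  -4.03] sd [0.49 0.44 0.55] mass g 411.0400352152646
a tri [ 0.5574 -0.0822  0.0978] depth [ 0.5463 -0.0821  0.0904] n11 depth [ 0.5605 -0.088   0.088 ] n314
b tri [0.6408 0.0182 0.1103] depth [0.6826 0.0292 0.1549] n184 depth [0.6283 0.0265 0.177 ] n1
c [(array([0.4429, 0.0565, 0.0882]), np.int32(103))]
t 11.875 tcp [0.6562 0.0119 0.1247] yaw -0.0 tilt [-0. -0. -1.] F [-0.54 -0.04 -3.4 ] j [-0.04  0.58  1.24  0.    1.33  1.53]
(0.444, -0.29, 0.13, 0) [-212.1  302.    -5.3] roll -0.0
(0.489, 0.298, 0.13, 0) [-167.2 -286.    -5.3] roll -0.0
```

View pics/s4.png

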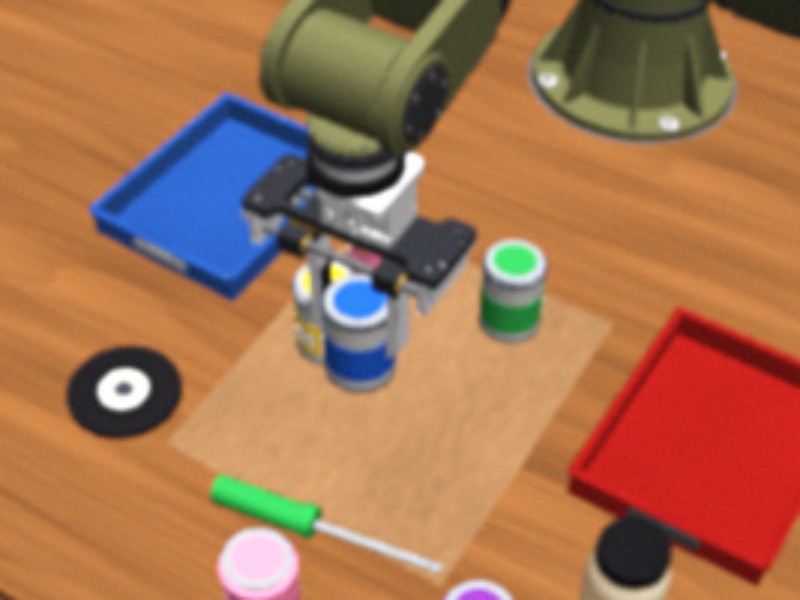

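Tin b weighs about 411 g and goes to stock. Picture: the blue tin is held upright at crop (358,335), with its lid flush.

Emit:
servo_tool(
  commands=[
    [0,[0,0,-40],0],
    [0,[-20,40,-40],0],
    [0,[-40,80,-40],0],
    [0,[-62,130,-40],0],
    [0,[-85,180,-40],0],
    [0,[-108,230,-40],0],
    [0,[-130,275,-40],0],
    [0,[-144,302,-40],0],
    [0,[-144,302,-40],0],
    [0,[-144,302,-40],0],
  ],
)

```text
time: 13.12
tcp_pos: [0.5124, -0.2895, 0.1648]
orientation: [-0.0, 1.0, -0.0, 0.0]
force: [0.3, 0.5, -4.1]
gripper_width: 0.0616
finger_force: 25.0
```

Emit:
servo_tool(
  commands=[
    [0,[0,0,40],0],
    [0,[0,0,80],0],
    [0,[0,0,115],0],
    [0,[0,0,135],0],
    [0,[0,0,145],0],
    [0,[0,0,148],0],
    [0,[0,0,148],0],
  ],
)

```text
time: 14.0
tcp_pos: [0.5126, -0.29, 0.0175]
orientation: [0.0, 1.0, 0.0, 0.0]
force: [-0.3, -1.0, -4.0]
gripper_width: 0.0617
finger_force: 25.0
```

Emit:
servo_tool(
  commands=[
    [0,[0,0,2],0],
    [0,[0,0,4],0],
    [0,[0,0,6],0],
    [0,[0,0,7],0],
    [0,[0,0,7],0],
  ],
)

```text
time: 14.62
tcp_pos: [0.5122, -0.29, 0.0101]
orientation: [0.0, 1.0, -0.0, 0.0]
force: [-3.6, 1.6, 2.5]
gripper_width: 0.0617
finger_force: 25.0
```

Emit:
servo_tool(
  commands=[
    [1,[0,0,0],0],
    [1,[0,0,0],0],
    [1,[0,0,0],0],
    [1,[0,0,0],0],
    [1,[0,0,0],0],
    [1,[0,0,0],0],
    [1,[0,0,-20],0],
    [1,[0,0,-60],0],
    [1,[0,0,-100],0],
    [0,[0,0,-140],0],
    [0,[0,0,-140],0],
  ],
)

```text
time: 16.0
tcp_pos: [0.5133, -0.2907, 0.1529]
orientation: [0.001, 1.0, -0.0, 0.002]
force: [-0.1, -0.4, -0.7]
gripper_width: 0.0775
finger_force: 0.0
```

Emit:
servo_tool(
  commands=[
    [0,[10,-40,0],0],
    [0,[25,-100,0],0],
    [0,[38,-160,0],0],
    [0,[48,-202,0],0],
    [0,[48,-202,0],0],
    [0,[48,-202,0],0],
    [0,[48,-202,30],0],
    [0,[48,-202,60],0],
    [0,[48,-202,75],0],
    [0,[48,-202,80],0],
    [0,[48,-202,80],0],
  ],
)

```text
time: 17.38
tcp_pos: [0.5604, -0.0884, 0.0703]
orientation: [0.0, 1.0, -0.0, 0.0]
force: [-0.4, -0.5, 0.1]
gripper_width: 0.0005
finger_force: 0.0
```

Run:
```python
from h import *
ims=[manip.get_image(n) for n in("scene","top")]; lids(ims); plan()
cv2.imwrite("pics/s5.png",cv2.resize(ims[0]["color"][60:260,140:407],(800,600)))
```

```text
a [(array([ 0.5649, -0.0859,  0.09  ]), np.int32(102))]
b tri [ 0.5121 -0.2907  0.0882] depth [ 0.5123 -0.2912  0.0881] n87 depth [ 0.512  -0.2904  0.0875] n319
c tri [0.4412 0.0553 0.0869] depth [0.4429 0.0561 0.0885] n102 depth [0.4406 0.056  0.0857] n310
t 17.475 tcp [ 0.5607 -0.0882  0.0707] yaw -0.0 tilt [ 0.001  0.    -1.   ] F [-0.11 -0.73 -0.11] j [-0.22  0.44  1.58  0.    1.12  1.35]
```

View pics/s5.png

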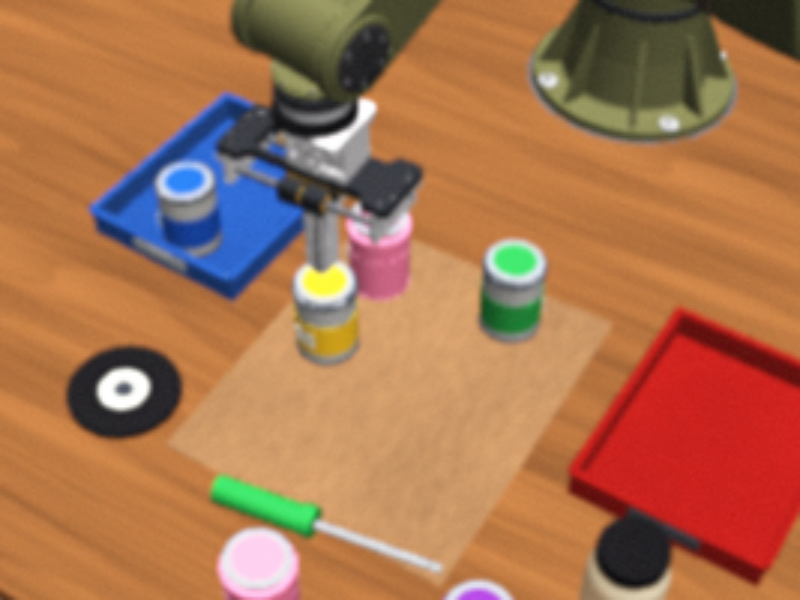

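Blue stands in the stock tray at crop (190,205). The fingertips are just above the yellow lid at (323,270).

Emit:
servo_tool(
  commands=[
    [0,[0,0,8],0],
    [0,[0,0,14],0],
    [0,[0,0,17],0],
    [0,[0,0,19],0],
    [0,[0,0,20],0],
    [0,[0,0,21],0],
    [0,[0,0,22],0],
    [0,[0,0,22],0],
  ],
)

```text
time: 18.48
tcp_pos: [0.5607, -0.0881, 0.0494]
orientation: [0.0, 1.0, -0.0, 0.001]
force: [-7.0, 1.2, 19.3]
gripper_width: 0.0006
finger_force: 9.4
```

Emit:
servo_tool(
  commands=[
    [0,[0,0,1],0],
    [0,[0,0,2],0],
    [0,[0,0,3],0],
    [0,[0,0,3],0],
  ],
)

```text
time: 18.98
tcp_pos: [0.5618, -0.0883, 0.0492]
orientation: [0.001, 1.0, 0.0, 0.003]
force: [-15.3, 2.8, 44.1]
gripper_width: 0.0003
finger_force: 22.1
```

Emit:
servo_tool(
  commands=[
    [0,[0,0,-5],0],
    [0,[0,0,-40],0],
    [1,[0,0,-60],0],
    [1,[0,0,-60],0],
    [1,[0,0,-60],0],
    [1,[0,0,-60],0],
    [1,[0,0,-60],0],
    [1,[0,0,-60],0],
    [1,[0,0,-60],0],
    [1,[0,0,-60],0],
    [1,[0,0,-60],0],
  ],
)

```text
time: 20.35
tcp_pos: [0.5602, -0.088, 0.1047]
orientation: [-0.0, 1.0, -0.0, -0.0]
force: [-0.2, -0.4, -0.3]
gripper_width: 0.087
finger_force: 0.0
```

Run:
```python
from h import *
ims=[manip.get_image(n) for n in("scene","top")]; lids(ims); plan((.5605,-.088,.005,0)); print(manip.get_obs()["gripper_width"])
```

```text
a [(array([ 0.5623, -0.0868,  0.0846]), np.int32(107))]
b tri [ 0.5122 -0.2907  0.0882] depth [ 0.5125 -0.2914  0.0883] n87 depth [ 0.5121 -0.2903  0.0876] n318
c tri [0.441  0.0554 0.0867] depth [0.4429 0.0565 0.0886] n104 depth [0.4406 0.0559 0.086 ] n314
t 20.45 tcp [ 0.5602 -0.088   0.1048] yaw -0.0 tilt [ 0. -0. -1.] F [-0.27  0.51  0.15] j [-0.22  0.4   1.55  0.    1.19  1.35]
(0.5605, -0.088, 0.005, 0) [ 0.3 -0.  99.8] roll -0.0
0.09281892277902716
```

Emit:
servo_tool(
  commands=[
    [1,[0,0,30],0],
    [1,[0,0,70],0],
    [1,[0,0,92],0],
    [1,[0,0,100],0],
    [1,[0,0,100],0],
    [0,[0,0,100],0],
    [0,[0,0,100],0],
    [0,[0,0,100],0],
    [0,[0,0,100],0],
    [0,[0,0,100],0],
    [0,[0,0,100],0],
  ],
)

```text
time: 21.82
tcp_pos: [0.5603, -0.088, 0.0051]
orientation: [-0.0, 1.0, -0.0, 0.0]
force: [-1.5, 2.5, 5.3]
gripper_width: 0.0616
finger_force: 25.0
```

Emit:
servo_tool(
  commands=[
    [0,[0,0,0],0],
    [0,[0,0,-10],0],
    [0,[0,0,-25],0],
    [0,[0,0,-50],0],
    [0,[0,0,-90],0],
    [0,[0,0,-130],0],
    [0,[0,0,-160],0],
    [0,[0,0,-160],0],
    [0,[0,0,-160],0],
    [0,[0,0,-160],0],
  ],
)

```text
time: 23.08
tcp_pos: [0.5596, -0.0879, 0.1633]
orientation: [-0.0, 1.0, -0.0, -0.001]
force: [0.1, 0.0, -3.7]
gripper_width: 0.0615
finger_force: 25.0
```

Run:
```python
from h import *
weigh(12); plan((.444,-.29,.165,0),(.489,.298,.165,0)); print(manip.get_obs()["gripper_width"])
```

```text
F [-0.06  0.05 -3.56] sd [0.55 0.61 0.49] mass g 362.43207484081836
t 23.675 tcp [ 0.5602 -0.088   0.1647] yaw -0.0 tilt [ 0. -0. -1.] F [ 0.37 -0.91 -3.69] j [-0.22  0.34  1.48  0.    1.32  1.35]
(0.444, -0.29, 0.165, 0) [-116.1  202.    -0.3] roll -0.0
(0.489, 0.298, 0.165, 0) [-7.13e+01 -3.86e+02 -3.00e-01] roll -0.0
0.06161541741605284
```

Tin a weighs about 362 g and goes to stock.

Emit:
servo_tool(
  commands=[
    [0,[-25,30,0],0],
    [0,[-60,75,0],0],
    [0,[-100,125,0],0],
    [0,[-135,175,0],0],
    [0,[-155,202,0],0],
    [0,[-155,202,0],0],
    [0,[-155,202,0],0],
  ],
)

```text
time: 24.55
tcp_pos: [0.4054, -0.2897, 0.1648]
orientation: [-0.0, 1.0, -0.0, 0.0]
force: [-0.8, -0.8, -3.2]
gripper_width: 0.0618
finger_force: 25.0
```

Emit:
servo_tool(
  commands=[
    [0,[0,0,40],0],
    [0,[0,0,80],0],
    [0,[0,0,115],0],
    [0,[0,0,138],0],
    [0,[0,0,148],0],
    [0,[0,0,150],0],
    [0,[0,0,152],0],
    [0,[0,0,154],0],
    [0,[0,0,155],0],
    [0,[0,0,155],0],
  ],
)

```text
time: 25.8
tcp_pos: [0.4053, -0.2901, 0.01]
orientation: [0.0, 1.0, -0.0, 0.0]
force: [0.4, -0.3, 0.0]
gripper_width: 0.0621
finger_force: 25.0
```

Force fell to about 0, so the tin is down. Releasing, rising and going over green (dx +36, dy −345).

Emit:
servo_tool(
  commands=[
    [1,[0,0,0],0],
    [1,[0,0,0],0],
    [1,[0,0,0],0],
    [1,[0,0,0],0],
    [1,[0,0,0],0],
    [1,[0,0,0],0],
    [1,[0,0,-20],0],
    [1,[0,0,-60],0],
    [1,[0,0,-100],0],
    [0,[0,0,-145],0],
    [0,[0,0,-145],0],
  ],
)

```text
time: 27.18
tcp_pos: [0.4063, -0.2909, 0.1578]
orientation: [0.002, 1.0, -0.0, 0.002]
force: [0.4, 0.3, -1.0]
gripper_width: 0.0771
finger_force: 0.0
```

Emit:
servo_tool(
  commands=[
    [0,[4,-40,0],0],
    [0,[10,-100,0],0],
    [0,[16,-160,0],0],
    [0,[22,-220,0],0],
    [0,[28,-280,0],0],
    [0,[36,-345,0],0],
    [0,[36,-345,0],0],
    [0,[36,-345,0],0],
    [0,[36,-345,30],0],
    [0,[36,-345,60],0],
    [0,[36,-345,75],0],
    [0,[36,-345,75],0],
  ],
)

```text
time: 28.68
tcp_pos: [0.4409, 0.0542, 0.0793]
orientation: [0.0, 1.0, -0.001, -0.001]
force: [0.6, 0.7, 0.3]
gripper_width: 0.0007
finger_force: 0.0
```

Run:
```python
from h import *
ims=[manip.get_image(n) for n in("scene","top")]; lids(ims); plan((.441,.0555,.055,0))
```

```text
a tri [ 0.4055 -0.2911  0.0873] depth [ 0.4089 -0.2909  0.0894] n72 depth [ 0.405  -0.2904  0.0878] n319
b tri [ 0.5121 -0.2906  0.0883] depth [ 0.5118 -0.2903  0.0886] n88 depth [ 0.5121 -0.2904  0.0879] n319
c [(array([0.4428, 0.0558, 0.0886]), np.int32(106))]
t 28.775 tcp [0.4417 0.0546 0.0806] yaw -0.001 tilt [ 0.001 -0.    -1.   ] F [-0.08  0.41  0.17] j [ 0.04  0.17  1.91 -0.    1.06  1.61]
(0.441, 0.0555, 0.055, 0) [-0.8 -0.9 25.6] roll -0.001
```

Emit:
servo_tool(
  commands=[
    [0,[-1,-1,12],0],
    [0,[-1,-1,22],0],
    [0,[-1,-1,26],0],
    [0,[-1,-1,28],0],
    [0,[-1,-1,30],0],
    [0,[-1,-1,31],0],
    [0,[-1,-1,32],0],
    [0,[-1,-1,33],0],
    [0,[-1,-1,33],0],
  ],
)

```text
time: 29.9
tcp_pos: [0.4413, 0.0561, 0.0493]
orientation: [-0.0, 1.0, 0.0, 0.001]
force: [-12.2, -1.6, 38.0]
gripper_width: 0.0002
finger_force: 18.6
```

Emit:
servo_tool(
  commands=[
    [0,[0,0,1],0],
    [0,[0,0,2],0],
    [0,[0,0,2],0],
  ],
)

```text
time: 30.28
tcp_pos: [0.4422, 0.0562, 0.0491]
orientation: [-0.0, 1.0, 0.0, 0.003]
force: [-19.9, -1.1, 61.5]
gripper_width: 0.0003
finger_force: 31.0
```

Green's lid is home. Rise and open.

Emit:
servo_tool(
  commands=[
    [0,[0,0,-5],0],
    [0,[0,0,-40],0],
    [1,[0,0,-60],0],
    [1,[0,0,-60],0],
    [1,[0,0,-60],0],
    [1,[0,0,-60],0],
    [1,[0,0,-60],0],
    [1,[0,0,-60],0],
    [1,[0,0,-60],0],
    [1,[0,0,-60],0],
    [1,[0,0,-60],0],
    [1,[0,0,-60],0],
  ],
)

```text
time: 31.78
tcp_pos: [0.4402, 0.056, 0.1048]
orientation: [-0.0, 1.0, -0.0, 0.0]
force: [-0.6, 0.3, 0.2]
gripper_width: 0.0933
finger_force: 0.0
```

Run:
```python
from h import *
ims=[manip.get_image(n) for n in("scene","top")]; lids(ims); plan((.441,.0555,.005,0)); print(manip.get_obs()["gripper_width"])
```

```text
a tri [ 0.4054 -0.2912  0.0872] depth [ 0.4071 -0.2896  0.0886] n72 depth [ 0.4048 -0.2905  0.0879] n321
b tri [ 0.512  -0.2906  0.0877] depth [ 0.513  -0.2911  0.0885] n86 depth [ 0.512  -0.2901  0.0879] n317
c tri [0.4566 0.0567 0.0969] depth [0.4428 0.0557 0.0845] n104 depth [0.4573 0.0536 0.0823] n35
t 31.875 tcp [0.4402 0.056  0.1047] yaw -0.0 tilt [-0. -0. -1.] F [ 0.95 -0.09 -0.27] j [0.04 0.14 1.89 0.   1.12 1.61]
(0.441, 0.0555, 0.005, 0) [ 0.8  0.5 99.7] roll -0.0
0.09399156160687988
```

Emit:
servo_tool(
  commands=[
    [1,[1,0,30],0],
    [1,[1,0,70],0],
    [1,[1,0,92],0],
    [1,[1,0,100],0],
    [1,[1,0,100],0],
    [0,[1,0,100],0],
    [0,[1,0,100],0],
    [0,[1,0,100],0],
    [0,[1,0,100],0],
    [0,[1,0,100],0],
    [0,[1,0,100],0],
  ],
)

```text
time: 33.25
tcp_pos: [0.4414, 0.056, 0.005]
orientation: [-0.0, 1.0, -0.0, 0.0]
force: [-1.2, -0.2, 5.7]
gripper_width: 0.0617
finger_force: 25.0
```

Emit:
servo_tool(
  commands=[
    [0,[0,0,0],0],
    [0,[0,0,-10],0],
    [0,[0,0,-25],0],
    [0,[0,0,-50],0],
    [0,[0,0,-90],0],
    [0,[0,0,-130],0],
    [0,[0,0,-160],0],
    [0,[0,0,-160],0],
    [0,[0,0,-160],0],
    [0,[0,0,-160],0],
  ],
)

```text
time: 34.5
tcp_pos: [0.4406, 0.056, 0.1636]
orientation: [0.0, 1.0, -0.0, -0.001]
force: [0.3, -0.1, -1.7]
gripper_width: 0.0613
finger_force: 25.0
```

Run:
```python
from h import *
weigh(12); plan((.444,-.29,.165,0),(.489,.298,.165,0)); print(manip.get_obs()["gripper_width"])
```

```text
F [-0.2  -0.14 -2.  ] sd [0.57 0.42 0.62] mass g 204.1917863147424
t 35.1 tcp [0.4412 0.056  0.1648] yaw -0.0 tilt [ 0.  0. -1.] F [ 0.49  0.35 -2.52] j [ 0.04  0.07  1.81 -0.    1.26  1.61]
(0.444, -0.29, 0.165, 0) [ 2.90e+00  3.46e+02 -2.00e-01] roll -0.0
(0.489, 0.298, 0.165, 0) [ 4.77e+01 -2.42e+02 -2.00e-01] roll -0.0
0.06165121355453972
```

Tin c weighs about 204 g and goes to scrap.

Emit:
servo_tool(
  commands=[
    [0,[8,-40,0],0],
    [0,[18,-90,0],0],
    [0,[28,-145,0],0],
    [0,[40,-200,0],0],
    [0,[48,-242,0],0],
    [0,[48,-242,0],0],
    [0,[48,-242,0],0],
    [0,[48,-242,0],0],
  ],
)

```text
time: 36.1
tcp_pos: [0.4894, 0.2971, 0.165]
orientation: [0.0, 1.0, -0.001, 0.0]
force: [0.7, -0.9, -2.1]
gripper_width: 0.0614
finger_force: 25.0
```

Emit:
servo_tool(
  commands=[
    [0,[0,0,40],0],
    [0,[0,0,80],0],
    [0,[0,0,115],0],
    [0,[0,0,138],0],
    [0,[0,0,148],0],
    [0,[0,0,150],0],
    [0,[0,0,152],0],
    [0,[0,0,154],0],
    [0,[0,0,155],0],
    [0,[0,0,155],0],
  ],
)

```text
time: 37.35
tcp_pos: [0.4894, 0.2981, 0.0101]
orientation: [-0.0, 1.0, -0.0, 0.0]
force: [-0.5, -0.3, -0.3]
gripper_width: 0.0615
finger_force: 25.0
```

Emit:
servo_tool(
  commands=[
    [1,[0,0,0],0],
    [1,[0,0,0],0],
    [1,[0,0,0],0],
    [1,[0,0,0],0],
    [1,[0,0,0],0],
    [1,[0,0,0],0],
    [1,[0,0,-20],0],
    [1,[0,0,-60],0],
    [1,[0,0,-100],0],
    [1,[0,0,-150],0],
    [1,[0,0,-180],0],
    [1,[0,0,-180],0],
  ],
)

```text
time: 38.85
tcp_pos: [0.49, 0.2984, 0.192]
orientation: [-0.001, 1.0, -0.0, 0.002]
force: [0.6, -1.1, -0.2]
gripper_width: 0.0938
finger_force: 0.0
```

Emit:
servo_tool(
  commands=[
    [1,[0,50,0],0],
    [1,[0,100,0],0],
    [1,[0,160,0],0],
    [1,[0,220,0],0],
    [1,[0,220,0],0],
    [1,[0,220,0],0],
    [1,[0,220,0],0],
  ],
)

```text
time: 39.72
tcp_pos: [0.489, 0.0791, 0.1893]
orientation: [-0.0, 1.0, 0.001, -0.0]
force: [-0.2, 0.4, -0.8]
gripper_width: 0.0938
finger_force: 0.0
```

Run:
```python
from h import *
ims=[manip.get_image(n) for n in("scene","top")]; lids(ims); plan()
cv2.imwrite("pics/s6.png",cv2.resize(ims[0]["color"],(800,600)))
```

```text
a tri [ 0.4056 -0.291   0.0877] depth [ 0.4085 -0.2899  0.0893] n73 depth [ 0.405  -0.2903  0.0879] n321
b tri [ 0.4974 -0.2741  0.0879] depth [ 0.498  -0.2741  0.0882] n89 depth [ 0.4972 -0.2737  0.0877] n319
c tri [0.4889 0.2975 0.0879] depth [0.4903 0.2982 0.0893] n130 depth [0.4884 0.2976 0.087 ] n294
t 39.825 tcp [0.4891 0.079  0.1894] yaw 0.001 tilt [-0. -0. -1.] F [0.36 0.45 1.4 ] j [0.09 0.16 1.65 0.   1.33 1.66]
```

View pics/s6.png

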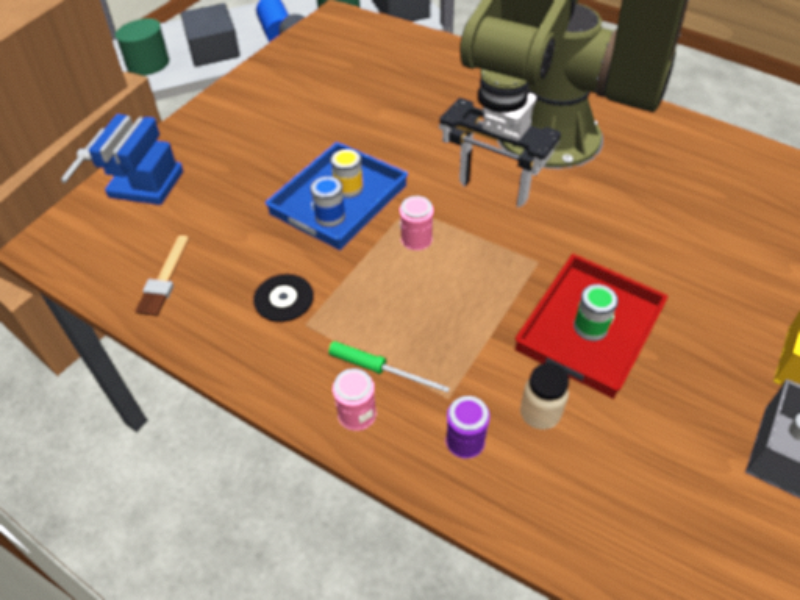

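Blue (327,200) and yellow (347,170) stand in the blue tray, and green (596,312) is in the red one. Blue has been nudged about 2 cm but is upright inside the tray. All lids read 88 mm, which is home on the tray floor.

```bash
python3 -c "
from h import *
print(manip.sign_off())"
```

```text
the job is handed in; nothing more can be done
None
```

The job is handed in (no verdict returned): all three tins present had their lids pressed home, with tin_b (about 411 g) and tin_a (about 362 g) upright in the blue stock tray and tin_c (about 204 g) upright in the red scrap tray.

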